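Lock the homogeniser chamber under its bayonet collar

TASK

Seat the homogeniser's steel sample chamber on the drive base so that the two blind holes in its foot go over the alignment pegs, and let go of it. Then put the knurled locking collar over the chamber, turn it until its hidden keyway drops over the locking pin on the hub, and push it fully home against the spring. Finish while still holding the collar pressed home, and leave everything else on the bench where it is.

Things in the scene. Friction and masses are not known exactly. Their poses are not given: they have to be found in the camera images.
- drive_base: Homogeniser drive base, fixed to the bench: a white box 140 x 140 mm, 60 mm high, dark control panel on its -x side. Origin: centre of its underside, on the hub axis; z up. On its flat top stands a round steel hub, diameter 42 mm, 22 mm high, with pegs on top, a locking pin in its side and a sprung ring round its foot.
- hub_top (a point): Centre of the hub's flat top, 82 mm above the base's origin; axes as the base's. Two alignment pegs, diameter 6 mm with tapered tips, rise 8 mm from it, 12 mm either side of this point along the base's x.
- pin_level (a point): Point on the hub axis level with the top of the one locking pin, 78 mm above the base's origin (the pin itself is not listed). The pin, 6 mm wide and 7 mm tall, sticks 6.8 mm out of the hub's side; seen from above it points somewhere 0.35 to 0.95 rad counter-clockwise from the base's +x, different at every start.
- spring_ring (a joint): Steel ring round the hub, 61 mm outside, on a spring: how far it is pressed down, m, 0 when free (ring top 71 mm above the base's origin), 0.007 with the collar fully home. It begins to give at about 3 N and pushes up with about 9 N at 0.007.
- chamber: Steel sample chamber, about 0.14 kg, upright on the bench. Origin: centre of its underside; z up. Round foot, diameter 42 mm, 12 mm high; above it a flat-sided head, 24 mm along its x, 17 mm along its y, up to 44 mm above the origin (grip it across the 17 mm flats). Seated, it stands flat on the hub top, origin 82 mm above the base's origin.
- foot_holes (a point): Centre of the chamber's underside, axes as the chamber's. Two blind holes, diameter 8 mm, 9 mm deep, open below, 12 mm either side of this point along the chamber's x, in line with the head's longer side. Either way round fits the pegs.
- collar: Knurled aluminium locking collar, about 0.15 kg, 64 mm outside diameter (66 over the knurls), 35 mm high, on the bench right way up. Origin: centre of its underside; z up. Open below: bore diameter 45 mm, 30 mm deep; the 5 mm thick top has a 34 mm hole that the chamber's head passes. Fully home the top bears on the chamber's foot and the underside is 64 mm above the base's origin.
- keyway (a point): Mouth of the collar's one keyway, in its bore wall on its +x side, 25 mm from the axis, at the underside: 10 mm wide, 30 mm high, hidden by the top. A raised rib on the top (10 x 4 x 3 mm) marks that side. Off the pin, the underside stops on the pin, 78 mm above the base's origin; within about 0.08 rad of it the collar drops past it on to the sprung ring. Let go, it springs back up 7 mm.
- spacer: Bystander, leave alone (sizes in mm): a plain smooth steel ring, 58 outside, 10 high. Origin: centre of its underside.
- dish: Bystander, leave alone (sizes in mm): a round glass dish with clear lid, 94 across, 15 high. Origin: centre of its underside.
- slide_box: Bystander, leave alone (sizes in mm): an open cardboard box of glass slides, 80 x 60 x 25. Origin: centre of its underside.
- pen_cup: Bystander, leave alone (sizes in mm): a dark metal cup of pens, 72 across, 140 high. Origin: centre of its underside.
- spray: Bystander, leave alone (sizes in mm): a small glass bottle with a white cap, 50 across, 140 high. Origin: centre of its underside.
- wipes: Bystander, leave alone (sizes in mm): a white canister with a plain green band, 84 across, 170 high. Origin: centre of its underside.
- canister: Bystander, leave alone (sizes in mm): a steel jar with a lid, 90 across, 110 high. Origin: centre of its underside.
- tube_rack: Bystander, leave alone (sizes in mm): a white rack with five glass tubes, 50 x 150, 90 high. Origin: centre of its underside.
Not all that is in view belongs to the job. Of the things that look like the chamber, take the one that is farthest from the robot's base at the start.

How it is judged:
On the way:
1. the chamber is seated on the pegs and let go, before the collar goes on (horizontal distance between chamber and drive_base below 0.0025 m and z of chamber in the frame of drive_base between 0.08 and 0.0845 m and angle between chamber's own z axis and vertical below 0.06 rad and angle between the x axis of chamber and the x axis of drive_base, either way round below 0.14 rad and contact force between the fingers and chamber below 0.3 N), for 0.2 s.
At the end, for the whole second after the job is handed in: The chamber stands on the hub over both pegs (within 2.5 mm of the axis and of the hub top, upright, in line within 0.14 rad); the collar is over the pin and within 2.5 mm of fully home, level, at rest, and the robot's fingers are holding it there (more than 3 N of contact) (horizontal distance between chamber and drive_base below 0.0025 m and z of chamber in the frame of drive_base between 0.08 and 0.0845 m and angle between chamber's own z axis and vertical below 0.06 rad and angle between the x axis of chamber and the x axis of drive_base, either way round below 0.14 rad and z of collar in the frame of drive_base between 0.06 and 0.0665 m and horizontal distance between collar and drive_base below 0.0035 m and angle between collar's own z axis and vertical below 0.08 rad and contact force between the fingers and collar above 3 N and linear speed of collar below 0.02 m/s); the arm keeps its last pose, push and grip.
It fails at once if another thing on the bench is moved by more than 30 mm (distance of any of spacer, dish, slide_box, pen_cup, spray, wipes, canister, tube_rack from where it was at the start of the episode above 0.03 m).
It also fails if it takes over 58 s, if anything falls off the work surface, if the arm or the gripper's body presses on something with over 40 N, if the wrist force passes 120 N, or if a joint passes its speed limit or range.

ROBOT

A 6-joint arm with a two-finger parallel gripper is mounted at the origin on the work surface. World frame = base frame: x ahead of the robot, y to its left, z up, the work surface at z = 0. Lengths are in m, angles in rad, forces in N, time in s.
With the tool pointing down it reaches from about 0.35 to 0.725 m from the base axis. Payload 4.3 kg.
Tool frame: the origin (TCP) lies between the finger pads; the fingertips stand 11 mm ahead of it and the grasp point (between the pads) lies 8 mm behind it; z points along the fingers, y is the line along which they close (so a half turn about z gives the same grasp; the last joint's range is limited). The gripper opens to 85 mm and grips with 20 to 120 N. Pads are 22 mm wide; open, the fingers measure 114 mm over their backs; the gripper's body (76 mm by 85 mm) begins 54 mm behind the grasp point. The pads swing forward as they close: fully open they stand 13 mm farther back than shut.
Start: joints at [-1.284, 0.377, 0.081, 1.274, 0, 1.46], TCP at [0.222, -0.53, 0.242] pointing down, gripper open.
Joint ranges: [-2.72, 2.72], [-0.84, 1.66], [-1.02, 1.22], [-1.77, 2.12], [-1.37, 1.28], [-3.14, 3.14]. Speed limits (rad/s): [2.57, 2.57, 3.14, 3.14, 3.14, 3.14].

INTERFACE

Orientations are given as a unit quaternion [x, y, z, w].
In Python, from cell import bot gives the robot as it stands.
- The arm moves only by the tool apply_moves, never from a script. Its argument "plan" is one flat list of numbers, 7 for each row, row after row: the finger opening in cm, from 0 to 8.54, then the shift along the tool's x, y, z in cm, then the turn, a rotation vector about the tool's x, y, z in degrees. In form: [gripper, dx, dy, dz, ax, ay, az, gripper, dx, dy, dz, ax, ay, az, ...]. A call has 1 to 8 rows; each row is the pose to reach, as a shift and turn from the pose commanded when the call began, along the tool's axes at that moment; what a row does not reach only later rows make up. A row lasts 1/8 s, in which the tool goes at most 62.5 mm and 10.7 degrees, less where a joint would pass 70% of its speed; a pose out of reach is approached as far as the arm can. A call with a gripper value outside its range is refused whole. The fingers move at their own pace and stop on an object; "squeeze" is the grip in N (left out, the last holds). Time passes only in rows, so rows that repeat a pose let the fingers close. It gives the time, the measured TCP pose, the force, the opening and the grip force at its end, in the units of the state.
- bot.get_state(): the state, without advancing time (a new reading comes with each control period).
- bot.capture(name): name is "side" or "top"; returns a dict with "pixels" (400x640x3 uint8, red, green, blue), "fx", "fy", "cx", "cy" (pixels), "T" (4x4, takes a point from camera to world coordinates). Camera axes: x right, y down, z forward; pixel columns grow to the right and rows downward; lengths in m; the calibration is good to about 2 mm. A picture is of the moment at which its call begins. There is no depth.
- bot.sign_off(): hands the job in; it is judged then, once.
The state is a dict: "t": time; "joint_pos": joint angles; "joint_velocities": joint speeds; "tau": joint torques, N m; "tool_pos": TCP position; "eef_rot": TCP orientation; "force": force on the tool from outside, world axes, zero at the start; "torque": the same for the moment, N m; "opening": opening from 0.0 (shut) to 1.0 (fully open); "finger_force": force on a finger pad.
Only numpy, scipy, OpenCV 4.12 (cv2) and the standard library are available. Lean on these libraries where they do the work, as an engineer would, in place of code of your own. Each camera call takes 0.05 s, during which the arm holds its last target. There are 200 camera calls.

## Working session

There is one attempt and no reset: what is moved stays moved. The work goes in short steps, Python scripts to look and compute and a tool call to move; the robot and the scene stay as the last step left them, time stands still between calls to the robot, and variables do not carry over. Pictures are saved under pics/ and viewed, at most 10 in all, crops included, and the job is handed in when it is done.

Besides the shell and the picture viewer there is one more tool, called after "Emit:" as name(argument=value, ...) on one line, values as JSON. apply_moves: Moves the arm, as the interface text tells. Its arguments: {"type":"object","properties":{"plan":{"type":"array"},"squeeze":{"type":"number"}},"required":["plan"]}

```bash
mkdir -p pics
cat > h.py <<'E'
import numpy as np, cv2, json
from cell import bot
from scipy.spatial.transform import Rotation as R
def cap(n):
    c=bot.capture(n); return c
def save(c,f,box=None,s=1):
    im=c["pixels"][:,:,::-1]
    if box: im=im[box[1]:box[3],box[0]:box[2]]
    cv2.imwrite("pics/"+f,cv2.resize(im,None,fx=s,fy=s,interpolation=cv2.INTER_CUBIC))
def pt(c,u,v,z):
    T=np.array(c["T"]); d=T[:3,:3]@np.array([(u-c["cx"])/c["fx"],(v-c["cy"])/c["fy"],1])
    o=T[:3,3]; return o+d*(z-o[2])/d[2]
def px(c,p):
    T=np.array(c["T"]); q=T[:3,:3].T@(np.array(p)-T[:3,3]); return q[0]/q[2]*c["fx"]+c["cx"],q[1]/q[2]*c["fy"]+c["cy"]
E
python3 - <<'E'
from h import *
import pickle
for n in("top","side"):
    c=cap(n); save(c,n+"0.png",s=1.25); pickle.dump(c,open(n+"0.pkl","wb")); print(n,np.round(c["T"],3).tolist(),c["fx"],c["cx"],c["cy"])
print(bot.get_state())
E
```

```text
top [[-0.014, -0.994, 0.105, 0.39], [-1.0, 0.013, -0.007, 0.067], [0.005, -0.105, -0.994, 1.324], [0.0, 0.0, 0.0, 1.0]] 420.15489378739727 323.8207189061199 195.62839396517396
side [[-0.999, -0.026, 0.04, 0.451], [-0.047, 0.635, -0.771, 1.235], [-0.005, -0.772, -0.635, 1.041], [0.0, 0.0, 0.0, 1.0]] 474.9542282487107 316.2249694587918 210.40161302980357
{'t': 0.1, 'joint_pos': array([-1.28428918e+00,  3.78015454e-01,  7.97790552e-02,  1.27438526e+00,
        1.64406434e-05,  1.46050922e+00]), 'joint_velocities': array([-0.00054152, -0.00119136,  0.00497016, -0.00141788,  0.00110839,
       -0.00086171]), 'tau': array([ 1.54142632e-03, -4.64692712e+01,  2.70582944e+01,  1.20379479e-02,
       -8.65032939e-05,  1.17714802e-05]), 'tool_pos': array([ 0.22207628, -0.52978405,  0.24144732]), 'eef_rot': array([ 9.80383353e-01,  1.97098066e-01, -7.21227718e-05, -9.09851118e-04]), 'force': array([-0.45040307, -0.91472933, -0.06893988]), 'torque': array([-0.00569179, -0.04048757, -0.02175793]), 'finger_force': 0.0, 'opening': 0.9963261253701343}
```

View pics/top0.png

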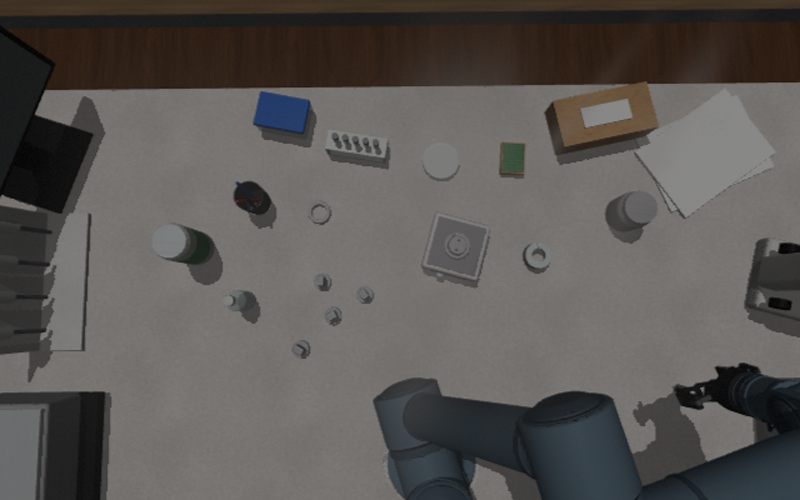

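View pics/side0.png

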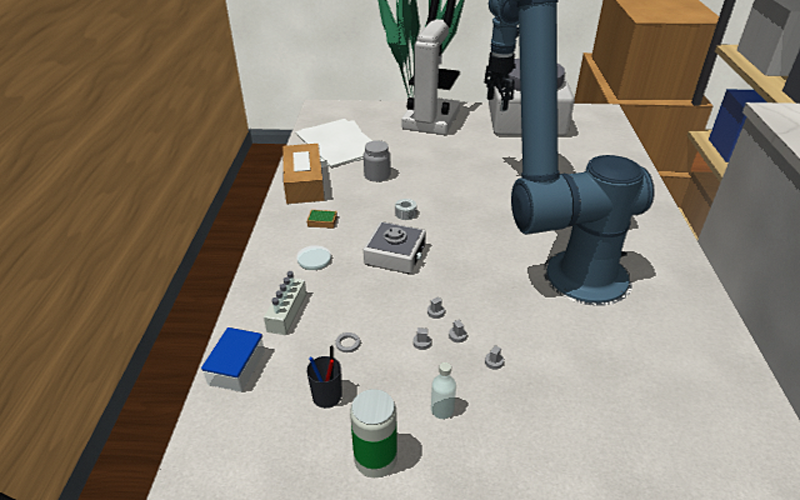

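The four chamber-like things in the top picture (800 px scale) are at (322,282), (333,316), (366,295) and (301,349). The hub is at (457,243) and the collar at (537,256). Next come the distances from the base and close crops.

Run:
```python
from h import *
import pickle
c=pickle.load(open("top0.pkl","rb")); s=pickle.load(open("side0.pkl","rb"))
for n,(u,v) in dict(a=(322,282),b=(333,316),c=(366,295),d=(301,349)).items():
    p=pt(c,u/1.25,v/1.25,.03); print(n,p.round(3),np.hypot(*p[:2]).round(3),"side800",np.round(np.array(px(s,p))*1.25))
print(pt(c,457/1.25,243/1.25,.08),pt(c,537/1.25,256/1.25,.035))
def cr(c,u,v,w,k): 
    u/=1.25;v/=1.25; im=c["pixels"][int(v)-w:int(v)+w,int(u)-w:int(u)+w,::-1]; return cv2.resize(im,(k,k),interpolation=cv2.INTER_CUBIC), (int(u)-w,int(v)-w)
tiles=[]
for (cam,u,v,w) in [(c,338,315,40),(c,457,243,32),(c,537,256,20),(s,455,335,45),(s,395,240,32),(s,405,209,20)]:
    t,o=cr(cam,u,v,w,266); print(o,266/(2*w)); tiles.append(t)
cv2.imwrite("pics/m0.png",np.vstack([np.hstack(tiles[:3]),np.hstack(tiles[3:])]))
```

```text
a [0.436 0.262 0.03 ] 0.509 side800 [424. 333.]
b [0.353 0.235 0.03 ] 0.424 side800 [459. 326.]
c [0.402 0.155 0.03 ] 0.431 side800 [437. 302.]
d [0.274 0.313 0.03 ] 0.416 side800 [495. 351.]
[ 0.52235841 -0.06646927  0.08      ] [ 0.49227276 -0.26784939  0.035     ]
(230, 212) 3.325
(333, 162) 4.15625
(409, 184) 6.65
(319, 223) 2.9555555555555557
(284, 160) 4.15625
(304, 147) 6.65
```

View pics/m0.png

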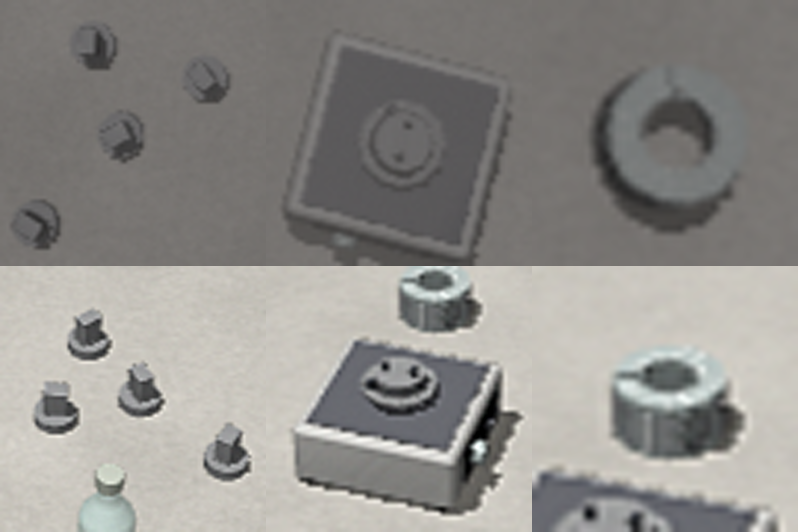

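```bash
cat >> h.py <<'E'
def tiles(f,L,k=266,ncol=3):
    ts=[]
    for c,u,v,w in L:
        u=int(u);v=int(v); im=c["pixels"][v-w:v+w,u-w:u+w,::-1]
        im=cv2.normalize(im,None,0,255,cv2.NORM_MINMAX); ts.append(cv2.resize(im,(k,k),interpolation=cv2.INTER_CUBIC)); print("origin",u-w,v-w,"scale",k/2/w)
    cv2.imwrite("pics/"+f,np.vstack([np.hstack(ts[i:i+ncol]) for i in range(0,len(ts),ncol)]))
E
python3 - <<'E'
from h import *
import pickle
c=pickle.load(open("top0.pkl","rb")); s=pickle.load(open("side0.pkl","rb"))
tiles("m1.png",[(c,258,226,10),(c,366,195,14),(c,430,205,13),(s,338,269,15),(s,316,189,14),(s,324,167,13)])
q=np.array([(69,33),(245,86),(201,258),(24,208)])/4.15625+[333,162]
P=np.array([pt(c,*a,.06)[:2] for a in q]); print(P.round(4),P.mean(0)); 
for i in range(4):
    d=P[(i+1)%4]-P[i]; print(np.hypot(*d),np.degrees(np.arctan2(d[1],d[0])))
E
```

```text
origin 248 216 scale 13.3
origin 352 181 scale 9.5
origin 417 192 scale 10.23076923076923
origin 323 254 scale 8.866666666666667
origin 302 175 scale 9.5
origin 311 154 scale 10.23076923076923
[[ 0.6001 -0.0217]
 [ 0.5592 -0.1496]
 [ 0.4342 -0.1138]
 [ 0.4721  0.0136]] [ 0.51637755 -0.06787225]
0.13424678642071955 -107.73124713188555
0.13003913926125082 164.04714840485954
0.1329255800422049 73.4070358642957
0.13272634081755244 -15.40683284333762
```

View pics/m1.png

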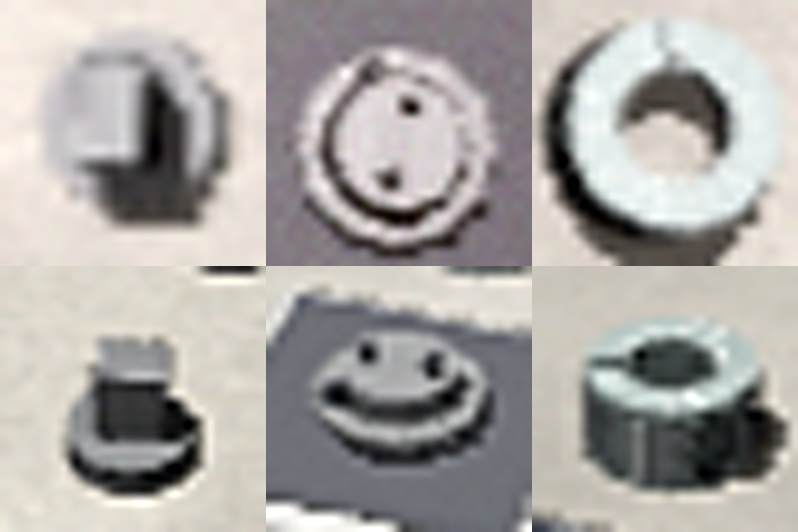

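Top tiles: chamber head top at tile (112,112); pegs at tile (144,105) and (122,180), so the base yaw is about -16.4°; a pin-like mark sits at (104,68), and the collar rib points roughly +x. I choose chamber a, the farthest at 0.51 m. Next I fit positions from both cameras.

```bash
cat >> h.py <<'E'
from scipy.optimize import least_squares
def tri(z,*obs): # point of known height from several (cam,u,v)
    f=lambda p:np.concatenate([np.subtract(px(c,[p[0],p[1],z]),(u,v)) for c,u,v in obs])
    r=least_squares(f,[.45,0]); return r.x.round(4),f(r.x).round(2),[pt(c,u,v,z)[:2].round(4) for c,u,v in obs]
def go(x,y,z,yaw):
    s=bot.get_state(); A=R.from_quat(s["eef_rot"]); d=A.as_matrix().T@(np.array([x,y,z])-s["tool_pos"])*100
    B=R.from_euler("z",yaw,degrees=True)*R.from_quat([1,0,0,0]); rv=(A.inv()*B).as_rotvec(degrees=True)
    a=A.as_matrix()[:,0]
    print("t",s["t"],"yaw",np.degrees(np.arctan2(a[1],a[0])).round(2),"tcp",s["tool_pos"].round(4),"F",s["force"].round(1),"open",round(s["opening"],3),"ff",s["finger_force"])
    print("delta cm",d.round(2),"turn",rv.round(1))
E
python3 - <<'E'
from h import *
import pickle
c=pickle.load(open("top0.pkl","rb")); s=pickle.load(open("side0.pkl","rb"))
T=lambda o,k,x,y:(o[0]+x/k-.5+.5/k,o[1]+y/k-.5+.5/k)
print("chamber",tri(.044,(c,*T((248,216),13.3,112,112)),(s,*T((323,254),8.867,136,93))))
print("hub ring",tri(.071,(c,*T((352,181),9.5,129,147)),(s,*T((302,175),9.5,137,122))))
pg=[tri(.088,(c,*T((352,181),9.5,a,b)),(s,*T((302,175),9.5,e,f))) for a,b,e,f in((144,105,102,86),(122,180,168,98))]
print("pegs",pg, (pg[0][0]+pg[1][0])/2)
print("collar",tri(.035,(c,*T((417,192),10.23,142,125)),(s,*T((311,154),10.23,139,96))))
h=np.array([.519,-.0675])
for a in range(0,45,10):
    p=[h[0]+.0245*np.cos(np.radians(a)),h[1]+.0245*np.sin(np.radians(a)),.0775]
    u=np.array(px(c,p));v=np.array(px(s,p)); print(a,((u-[352,181])*9.5).round(),((v-[302,175])*9.5).round())
go(.5,-.1,.25,23+80); go(.436,.262,.15,183)
E
```

```text
chamber (array([0.4396, 0.2659]), array([-0.2 ,  0.25, -0.24, -0.28]), [array([0.4403, 0.2653]), array([0.4389, 0.267 ])])
hub ring (array([ 0.5184, -0.066 ]), array([ 0.04,  0.01, -0.02,  0.06]), [array([ 0.5184, -0.0659]), array([ 0.5183, -0.0664])])
pegs [(array([ 0.5302, -0.0681]), array([-0.33, -0.14,  0.19, -0.62]), [array([ 0.5298, -0.0691]), array([ 0.5307, -0.0646])]), (array([ 0.5066, -0.061 ]), array([-0.25, -0.07,  0.1 , -0.47]), [array([ 0.5064, -0.0617]), array([ 0.5068, -0.0583])])] [ 0.5184  -0.06455]
collar (array([ 0.4962, -0.2706]), array([ 0.02, -0.24,  0.29,  0.08]), [array([ 0.4954, -0.2705]), array([ 0.4973, -0.2711])])
0 [130.  61.] [ 63. 100.]
10 [117.  63.] [ 63. 107.]
20 [104.  66.] [ 66. 114.]
30 [91. 72.] [ 70. 120.]
40 [80. 80.] [ 76. 126.]
t 0.1 yaw 22.73 tcp [ 0.2221 -0.5298  0.2414] F [-0.5 -0.9 -0.1] open 0.996 ff 0.0
delta cm [ 42.24 -28.9   -0.79] turn [ -0.1  -0.1 -80.3]
t 0.1 yaw 22.73 tcp [ 0.2221 -0.5298  0.2414] F [-0.5 -0.9 -0.1] open 0.996 ff 0.0
delta cm [ 50.33 -64.74   9.27] turn [-0.000e+00 -1.000e-01 -1.603e+02]
```

Emit:
apply_moves(plan=[8.5,42.2,-28.9,-0.8,0,0,-80,8.5,42.2,-28.9,-0.8,0,0,-80,8.5,42.2,-28.9,-0.8,0,0,-80,8.5,42.2,-28.9,-0.8,0,0,-80,8.5,42.2,-28.9,-0.8,0,0,-80,8.5,42.2,-28.9,-0.8,0,0,-80,8.5,42.2,-28.9,-0.8,0,0,-80,8.5,42.2,-28.9,-0.8,0,0,-80])

```text
t: 1.1
tool_pos: [0.4941, -0.1085, 0.2499]
eef_rot: [0.623, 0.782, -0.0, -0.0]
force: [0.9, -0.4, 0.1]
opening: 0.997
finger_force: 0.0
```

```bash
python3 -c "
from h import *
go(.4396,.266,.15,183)"
```

```text
t 1.1 yaw 102.93 tcp [ 0.4941 -0.1085  0.2499] F [ 0.9 -0.4  0.1] open 0.997 ff 0.0
delta cm [37.72  3.07  9.98] turn [ -0.   -0.  -80.1]
```

Emit:
apply_moves(plan=[8.5,37,2.4,6,0,0,-80,8.5,37,2.4,6,0,0,-80,8.5,37,2.4,6,0,0,-80,8.5,37,2.4,6,0,0,-80,8.5,37,2.4,6,0,0,-80,8.5,37,2.4,10,0,0,-80,8.5,37,2.4,10,0,0,-80,8.5,37,2.4,10,0,0,-80])

```text
t: 2.1
tool_pos: [0.4333, 0.2566, 0.1481]
eef_rot: [-0.027, 1.0, -0.001, -0.002]
force: [0.3, 0.1, -0.0]
opening: 0.997
finger_force: 0.0
```

Emit:
apply_moves(plan=[8.5,0,0,0,0,0,0])

```text
t: 2.22
tool_pos: [0.4348, 0.2559, 0.1495]
eef_rot: [-0.024, 1.0, -0.0, -0.001]
force: [0.9, -0.1, 0.0]
opening: 0.993
finger_force: 0.0
```

```bash
python3 -c "
from h import *
go(.4396,.266,.022,183)"
```

```text
t 2.225 yaw -177.29 tcp [0.4348 0.2559 0.1495] F [ 0.9 -0.1  0. ] open 0.993 ff 0.0
delta cm [-0.55  1.   12.75] turn [-0.  -0.1 -0.3]
```

Emit:
apply_moves(plan=[8.5,-0.55,1,6,0,0,-0.3,6,-0.55,1,10,0,0,-0.3,5,-0.55,1,12.2,0,0,-0.3,5,-0.55,1,12.2,0,0,-0.3,5,-0.55,1,12.2,0,0,-0.3])

```text
t: 2.85
tool_pos: [0.4412, 0.2661, 0.0291]
eef_rot: [-0.026, 1.0, 0.0, 0.001]
force: [0.1, 0.2, 0.5]
opening: 0.584
finger_force: 0.0
```

Run:
```python
from h import *
go(.4396,.266,.027,183)
c=cap("top");s=cap("side")
tiles("m2.png",[(c,256,224,20),(s,337,263,24)],k=400,ncol=2)
```

```text
t 2.85 yaw -177.03 tcp [0.4412 0.2661 0.0291] F [0.1 0.2 0.5] open 0.584 ff 0.0
delta cm [ 0.17 -0.01  0.21] turn [ 0.   0.1 -0. ]
origin 236 204 scale 10.0
origin 313 239 scale 8.333333333333334
```

View pics/m2.png

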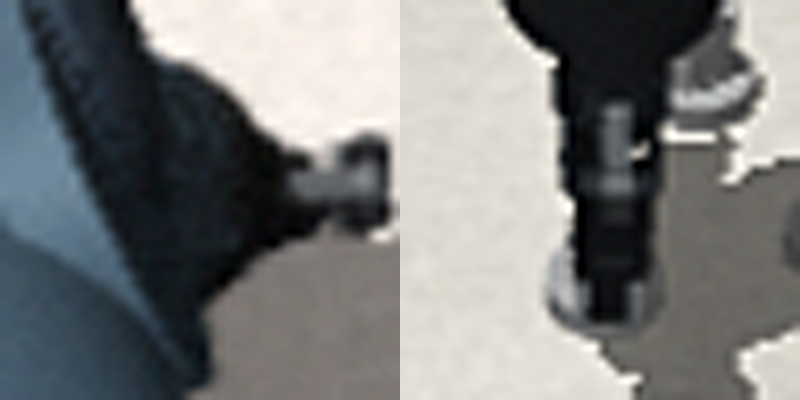

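The fingers straddle the chamber: in the side crop the near finger, at (610,250), is centred on the foot at (605,290). I close on it now.

Emit:
apply_moves(plan=[0,0.1,0,0.2,0,0,0,0,0.1,0,0.2,0,0,0,0,0.1,0,0.2,0,0,0,0,0.1,0,0.2,0,0,0,0,0.1,0,0.2,0,0,0,0,0.1,0,0.2,0,0,0], squeeze=50)

```text
t: 3.7
tool_pos: [0.4397, 0.2661, 0.0266]
eef_rot: [-0.026, 1.0, 0.0, 0.0]
force: [-1.1, -1.4, 5.6]
opening: 0.188
finger_force: 49.8
```

```bash
python3 -c "
from h import *
go(.5,.0,.18,163.6); go(.4396,.2660,.18,163.6)"
```

```text
t 3.7 yaw -176.96 tcp [0.4397 0.2661 0.0266] F [-1.1 -1.4  5.6] open 0.188 ff 49.773085713386536
delta cm [ -4.62 -26.89 -15.34] turn [ 0.   0.  19.4]
t 3.7 yaw -176.96 tcp [0.4397 0.2661 0.0266] F [-1.1 -1.4  5.6] open 0.188 ff 49.773085713386536
delta cm [-0.000e+00 -1.000e-02 -1.534e+01] turn [ 0.   0.  19.4]
```

Emit:
apply_moves(plan=[0,0,0,-6,0,0,5,0,0,0,-12.4,0,0,10,0,-1.1,-6,-12.4,0,0,19.4,0,-2.2,-12,-12.4,0,0,19.4,0,-3.3,-18,-12.4,0,0,19.4,0,-4.4,-24,-12.4,0,0,19.4,0,-5.4,-30,-12.4,0,0,19.4,0,-6.1,-33.6,-12.4,0,0,19.4])

```text
t: 4.7
tool_pos: [0.518, -0.069, 0.1495]
eef_rot: [0.144, 0.99, -0.0, -0.0]
force: [0.5, 1.3, -1.6]
opening: 0.189
finger_force: 49.5
```

Emit:
apply_moves(plan=[0,0,0,0,0,0,0,0,0,0,0,0,0,0])

```text
t: 4.95
tool_pos: [0.5173, -0.0658, 0.1495]
eef_rot: [0.142, 0.99, 0.0, -0.001]
force: [-0.5, -0.0, -1.9]
opening: 0.19
finger_force: 49.4
```

Run:
```python
from h import *
go(.5184,-.066,.125,163.6)
```

```text
t 4.95 yaw 163.63 tcp [ 0.5173 -0.0658  0.1495] F [-0.5 -0.  -1.9] open 0.19 ff 49.44163262844086
delta cm [-0.11  0.01  2.45] turn [ 0.  -0.1  0. ]
```

Emit:
apply_moves(plan=[0,-0.1,0,1.5,0,0,0,0,-0.1,0,2.8,0,0,0,0,-0.1,0,2.8,0,0,0])

```text
t: 5.32
tool_pos: [0.5173, -0.0655, 0.1202]
eef_rot: [0.142, 0.99, 0.0, -0.002]
force: [-0.4, 0.4, -1.1]
opening: 0.186
finger_force: 49.5
```

Run:
```python
from h import *
go(.5184,-.066,.1086,163.6)
c=cap("top");s=cap("side")
import pickle; pickle.dump((c,s),open("hov.pkl","wb"))
tiles("m3.png",[(c,366,194,16),(s,315,185,16)],k=400,ncol=2)
for z,cam,n in((.071,s,"ring"),(.095,s,"foot"),(.107,s,"foottop")):
    u=np.array(px(s,[.5184,-.066,z])); print(n,((u-[299,169])*12.5).round())
```

```text
t 5.325 yaw 163.7 tcp [ 0.5173 -0.0655  0.1202] F [-0.4  0.4 -1.1] open 0.186 ff 49.45029258728027
delta cm [-0.13 -0.01  1.15] turn [-0.  -0.2  0.1]
origin 350 178 scale 12.5
origin 299 169 scale 12.5
ring [212. 231.]
foot [211. 160.]
foottop [211. 123.]
```

View pics/m3.png

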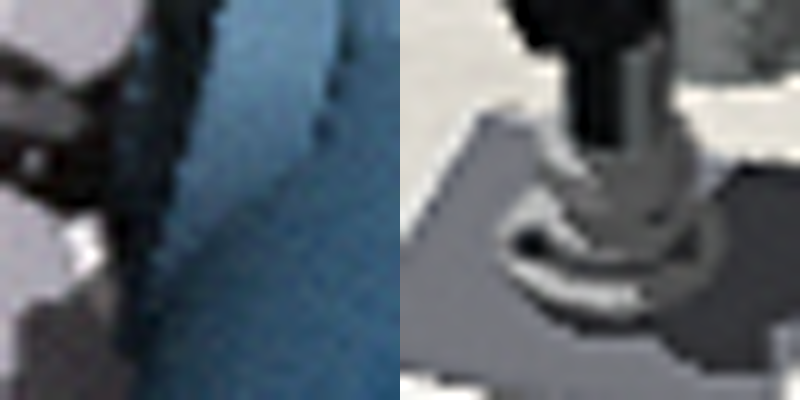

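Run:
```python
from h import *
import pickle
c,s=pickle.load(open("hov.pkl","rb"))
g=cv2.cvtColor(s["pixels"],cv2.COLOR_RGB2GRAY)
print("cols",list(range(304,330)))
for r in range(178,195): print(r,g[r,304:330].tolist())
```

```text
cols [304, 305, 306, 307, 308, 309, 310, 311, 312, 313, 314, 315, 316, 317, 318, 319, 320, 321, 322, 323, 324, 325, 326, 327, 328, 329]
178 [204, 111, 102, 135, 156, 170, 166, 151, 73, 2, 14, 10, 30, 73, 71, 51, 55, 101, 190, 211, 206, 203, 201, 204, 206, 204]
179 [170, 95, 103, 103, 98, 112, 156, 153, 75, 3, 9, 6, 28, 70, 72, 53, 65, 86, 162, 211, 205, 207, 207, 204, 204, 205]
180 [119, 103, 106, 107, 107, 109, 141, 167, 126, 40, 24, 13, 30, 71, 74, 61, 71, 64, 105, 184, 210, 210, 206, 210, 209, 208]
181 [99, 107, 108, 108, 110, 106, 125, 174, 159, 84, 80, 82, 69, 86, 78, 73, 71, 64, 82, 141, 163, 183, 159, 191, 169, 175]
182 [106, 109, 109, 110, 109, 103, 85, 117, 156, 156, 70, 73, 74, 73, 74, 75, 70, 60, 73, 111, 106, 87, 24, 31, 45, 52]
183 [108, 109, 108, 106, 107, 106, 94, 84, 88, 100, 107, 73, 74, 75, 75, 75, 69, 62, 80, 117, 97, 37, 43, 43, 43, 41]
184 [109, 110, 106, 107, 115, 151, 156, 92, 91, 96, 91, 77, 76, 79, 79, 75, 69, 70, 89, 92, 39, 46, 49, 48, 51, 48]
185 [109, 109, 108, 114, 148, 168, 169, 154, 81, 95, 97, 91, 76, 78, 77, 69, 60, 73, 72, 69, 58, 46, 48, 51, 50, 51
[... 349 characters left out ...]
189 [109, 110, 116, 131, 88, 46, 41, 54, 78, 93, 96, 104, 97, 76, 77, 68, 42, 37, 43, 75, 67, 47, 49, 50, 49, 49]
190 [107, 109, 102, 114, 175, 172, 136, 96, 66, 49, 53, 52, 49, 45, 46, 53, 72, 73, 72, 71, 55, 48, 48, 51, 50, 50]
191 [111, 108, 110, 97, 92, 151, 170, 163, 119, 115, 99, 96, 91, 88, 75, 74, 73, 76, 74, 68, 48, 49, 49, 48, 48, 49]
192 [108, 109, 110, 109, 95, 62, 117, 153, 171, 172, 174, 174, 158, 158, 69, 70, 72, 69, 56, 46, 50, 49, 49, 50, 51, 48]
193 [109, 109, 109, 110, 112, 96, 40, 54, 77, 93, 120, 142, 122, 120, 98, 72, 59, 55, 49, 47, 50, 49, 51, 48, 48, 47]
194 [109, 109, 109, 109, 112, 114, 99, 44, 40, 37, 46, 52, 68, 58, 29, 43, 47, 49, 49, 50, 51, 50, 49, 47, 47, 51]
```

Emit:
apply_moves(plan=[0,-0.15,0,0,0,0,0,0,-0.15,0,0.3,0,0,0,0,-0.15,0,0.6,0,0,0,0,-0.15,0,0.6,0,0,0])

```text
t: 5.92
tool_pos: [0.5201, -0.067, 0.1158]
eef_rot: [0.142, 0.99, -0.0, -0.0]
force: [-0.1, 0.6, -1.9]
opening: 0.191
finger_force: 49.5
```

Emit:
apply_moves(plan=[0,0,0,0.2,0,0,0,0,0,0,0.4,0,0,0,0,0,0,0.4,0,0,0])

```text
t: 6.3
tool_pos: [0.5201, -0.0669, 0.1118]
eef_rot: [0.142, 0.99, 0.0, -0.0]
force: [-0.7, 0.7, -2.5]
opening: 0.194
finger_force: 49.6
```

Emit:
apply_moves(plan=[0,0,0,0.2,0,0,0,0,0,0,0.4,0,0,0,0,0,0,0.4,0,0,0])

```text
t: 6.68
tool_pos: [0.5201, -0.0669, 0.1087]
eef_rot: [0.142, 0.99, -0.0, -0.0]
force: [-4.4, 0.6, 4.3]
opening: 0.187
finger_force: 50.3
```

Emit:
apply_moves(plan=[0,0,0,0.1,0,0,0,4,0,0,0.1,0,0,0,4,0,0,0.1,0,0,0,5,0,0,0,0,0,0,5,0,0,-3,0,0,0,8.5,0,0,-9,0,0,0,8.5,0,0,-9,0,0,0])

```text
t: 7.55
tool_pos: [0.5241, -0.0679, 0.2031]
eef_rot: [0.142, 0.99, -0.001, 0.005]
force: [1.7, -0.5, -0.5]
opening: 0.978
finger_force: 0.0
```

Run:
```python
from h import *
go(.4962,-.2706,.20,163.6)
```

```text
t 7.55 yaw 163.64 tcp [ 0.5241 -0.0679  0.2031] F [ 1.7 -0.5 -0.5] open 0.978 ff 0.0
delta cm [ -3.03 -20.23   0.33] turn [0.  0.6 0. ]
```

Emit:
apply_moves(plan=[8.5,-0.9,-6,0.3,0,0,0,8.5,-1.8,-12,0.3,0,0,0,8.5,-2.7,-18,0.3,0,0,0,8.5,-3,-20.2,0.3,0,0,0,8.5,-3,-20.2,0.3,0,0,0,8.5,-3,-20.2,0.3,0,0,0])

```text
t: 8.3
tool_pos: [0.4923, -0.2679, 0.1947]
eef_rot: [0.142, 0.99, 0.001, -0.0]
force: [-0.1, 0.1, -0.1]
opening: 0.997
finger_force: 0.0
```

Run:
```python
from h import *
go(.4962,-.2706,.03,163.6)
c=cap("top");s=cap("side")
import pickle; pickle.dump((c,s),open("seat.pkl","wb"))
tiles("m4.png",[(c,366,194,14),(s,315,180,16)],k=400,ncol=2)
for z in (.082,.126):
    p=[.5184,-.066,z]; print(z,((np.array(px(c,p))-[352,180]+.5)*400/28).round(),((np.array(px(s,p))-[299,164]+.5)*12.5).round())
```

```text
t 8.3 yaw 163.7 tcp [ 0.4923 -0.2679  0.1947] F [-0.1  0.1 -0.1] open 0.997 ff 0.0
delta cm [-0.46 -0.16 16.47] turn [ 0.1 -0.1  0.1]
origin 352 180 scale 14.285714285714286
origin 299 164 scale 12.5
0.082 [201. 231.] [218. 267.]
0.126 [223. 208.] [217. 134.]
```

View pics/m4.png

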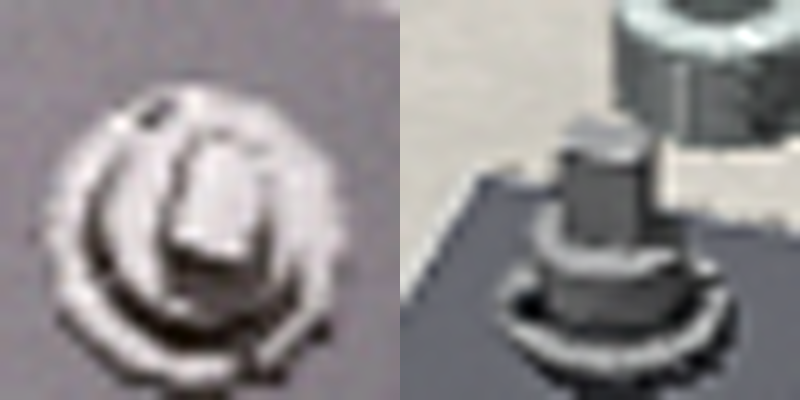

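Run:
```python
from h import *
import pickle
c,s=pickle.load(open("seat.pkl","rb"))
k=400/28
print(tri(.126,(c,352+222/k-.5,180+193/k-.5),(s,299+207/12.5-.5,164+133/12.5-.5)))
g=cv2.cvtColor(s["pixels"],cv2.COLOR_RGB2GRAY)
print(list(range(305,328)))
for r in range(173,192): print(r,g[r,305:328].tolist())
g=cv2.cvtColor(c["pixels"],cv2.COLOR_RGB2GRAY)
print(list(range(354,378)))
for r in range(184,208): print(r,g[r,354:378].tolist())
```

```text
(array([ 0.5213, -0.0659]), array([ 0.05,  0.05, -0.06,  0.1 ]), [array([ 0.5214, -0.0658]), array([ 0.5211, -0.0665])])
[305, 306, 307, 308, 309, 310, 311, 312, 313, 314, 315, 316, 317, 318, 319, 320, 321, 322, 323, 324, 325, 326, 327]
173 [197, 197, 194, 193, 195, 195, 196, 189, 170, 175, 191, 188, 149, 99, 103, 111, 135, 96, 109, 109, 101, 88, 59]
174 [192, 193, 193, 193, 193, 195, 190, 165, 156, 156, 156, 158, 159, 142, 114, 123, 129, 93, 102, 102, 99, 94, 54]
175 [193, 193, 194, 196, 196, 198, 195, 172, 161, 161, 162, 165, 170, 147, 122, 185, 136, 109, 112, 98, 97, 96, 105]
176 [200, 199, 200, 197, 201, 195, 146, 72, 95, 134, 156, 184, 174, 102, 122, 213, 208, 210, 207, 188, 210, 211, 212]
177 [199, 179, 159, 164, 205, 196, 152, 89, 93, 90, 90, 86, 74, 51, 125, 209, 202, 201, 203, 200, 198, 201, 202]
178 [110, 100, 132, 154, 174, 167, 117, 92, 95, 94, 94, 97, 91, 58, 129, 215, 206, 204, 203, 202, 202, 198, 202]
179 [93, 102, 102, 98, 97, 92, 72, 90, 95, 96, 96, 96, 91, 58, 134, 219, 207, 205, 200, 202, 206, 204, 202]
180 [100, 105, 105, 104, 106, 132, 142, 89, 93, 94, 93, 98, 93
[... 3330 characters left out ...]
0, 75, 85, 95, 106, 93, 84, 84, 84, 84, 82, 81, 83, 103, 102, 95, 95, 96]
202 [97, 97, 85, 98, 110, 112, 100, 79, 73, 78, 80, 85, 87, 81, 75, 73, 79, 83, 102, 99, 85, 91, 95, 96]
203 [96, 97, 95, 86, 98, 110, 111, 106, 86, 73, 71, 71, 73, 73, 77, 81, 82, 102, 99, 84, 76, 91, 96, 95]
204 [96, 97, 97, 95, 86, 90, 107, 111, 110, 94, 82, 81, 82, 82, 83, 83, 101, 99, 84, 89, 93, 94, 95, 95]
205 [97, 96, 96, 97, 95, 85, 90, 101, 110, 109, 110, 113, 111, 109, 93, 81, 92, 85, 89, 94, 96, 96, 95, 95]
206 [96, 97, 97, 97, 96, 95, 84, 80, 81, 86, 100, 103, 98, 95, 84, 77, 79, 77, 91, 95, 95, 95, 95, 95]
207 [97, 97, 96, 97, 97, 96, 95, 93, 94, 84, 80, 80, 80, 79, 90, 94, 94, 93, 94, 96, 95, 95, 95, 95]
```

Emit:
apply_moves(plan=[8.54,-0.4,-0.2,4,0,0,0,8.54,-0.4,-0.2,9,0,0,0,8.54,-0.4,-0.2,13,0,0,0,8.54,-0.4,-0.2,13,0,0,0])

```text
t: 8.9
tool_pos: [0.4931, -0.2691, 0.0622]
eef_rot: [0.141, 0.99, 0.002, -0.003]
force: [-1.1, 1.0, 0.4]
opening: 0.996
finger_force: 0.0
```

Run:
```python
from h import *
go(.4962,-.2706,.014,163.6)
```

```text
t 8.9 yaw 163.74 tcp [ 0.4931 -0.2691  0.0622] F [-1.1  1.   0.4] open 0.996 ff 0.0
delta cm [-0.37 -0.07  4.82] turn [ 0.1 -0.4  0.1]
```

Emit:
apply_moves(plan=[8.54,0,0,0,0,0,0,8.54,0,0,0,0,0,0])

```text
t: 9.15
tool_pos: [0.4974, -0.2732, 0.0675]
eef_rot: [0.142, 0.99, -0.001, 0.002]
force: [0.3, -0.2, 0.8]
opening: 1.0
finger_force: 0.0
```

Run:
```python
from h import *
go(.4962,-.2706,.014,163.6)
```

```text
t 9.15 yaw 163.66 tcp [ 0.4974 -0.2732  0.0675] F [ 0.3 -0.2  0.8] open 1.0 ff 0.0
delta cm [0.21 0.23 5.35] turn [-0.1  0.2  0.1]
```

Emit:
apply_moves(plan=[8.54,0.05,0.1,0,0,0,0,8.54,0.05,0.1,1.7,0,0,0,8.54,0.05,0.1,3,0,0,0,8.54,0.05,0.1,4,0,0,0,8.54,0.05,0.1,4.6,0,0,0,8.54,0.05,0.1,5,0,0,0,8.54,0.05,0.1,5,0,0,0,8.54,0.05,0.1,5,0,0,0])

```text
t: 10.15
tool_pos: [0.4957, -0.2715, 0.0155]
eef_rot: [0.142, 0.99, -0.0, 0.0]
force: [0.6, -0.8, 0.0]
opening: 0.999
finger_force: 0.0
```

Run:
```python
from h import *
go(.4962,-.2706,.014,163.6)
```

```text
t 10.15 yaw 163.63 tcp [ 0.4957 -0.2715  0.0155] F [ 0.6 -0.8  0. ] open 0.999 ff 0.0
delta cm [-0.02  0.1   0.15] turn [-0.  0.  0.]
```

Emit:
apply_moves(plan=[4,0,0.1,0.1,0,0,0,4,0,0.1,0.1,0,0,0,4,0,0.1,0.1,0,0,0,4,0,0.1,0.1,0,0,0,4,0,0.1,0.1,0,0,0], squeeze=70)

```text
t: 10.78
tool_pos: [0.4962, -0.2707, 0.0151]
eef_rot: [0.142, 0.99, -0.0, 0.001]
force: [-1.3, -0.0, 5.6]
opening: 0.737
finger_force: 77.0
```

Emit:
apply_moves(plan=[4,0,0,-1,0,0,0,4,0,0,-4,0,0,0,4,0,0,-8,0,0,0,4,0,0,-12,0,0,0,4,0,0,-15,0,0,0,4,0,0,-16,0,0,0,4,0,0,-16,0,0,0])

```text
t: 11.65
tool_pos: [0.4958, -0.2703, 0.1741]
eef_rot: [0.142, 0.99, -0.0, 0.0]
force: [-0.3, -0.0, -2.5]
opening: 0.736
finger_force: 77.0
```

Run:
```python
from h import *
go(.5192,-.0662,.175,163.6+19)
```

```text
t 11.65 yaw 163.64 tcp [ 0.4958 -0.2703  0.1741] F [-0.3 -0.  -2.5] open 0.736 ff 76.97119457647204
delta cm [ 3.5  20.24 -0.09] turn [ -0.   0. -19.]
```

Emit:
apply_moves(plan=[4,0.5,3,-0.1,0,0,-4,4,1.3,7.5,-0.1,0,0,-8,4,2.1,12,-0.1,0,0,-12,4,2.8,16,-0.1,0,0,-16,4,3.3,19,-0.1,0,0,-19,4,3.5,20.2,-0.1,0,0,-19,4,3.5,20.2,-0.1,0,0,-19,4,3.5,20.2,-0.1,0,0,-19])

```text
t: 12.65
tool_pos: [0.5188, -0.0676, 0.1746]
eef_rot: [-0.022, 1.0, -0.0, -0.0]
force: [-0.2, 0.2, -2.2]
opening: 0.736
finger_force: 77.1
```

Run:
```python
from h import *
go(.5192,-.0662,.132,182.6)
c=cap("top");s=cap("side")
z=.175-.0151+.035
u=np.array(px(s,[.519,-.066,z])).round(); v=np.array(px(c,[.519,-.066,z])).round()
print(u,v,px(s,[.519,-.066,z])); 
for a in (0,10,20,30,40): print(a,px(s,[.519+.025*np.cos(np.radians(a)),-.066+.025*np.sin(np.radians(a)),z]),px(c,[.519+.025*np.cos(np.radians(a)),-.066+.025*np.sin(np.radians(a)),z]))
tiles("m5.png",[(c,*v,16),(s,*u,16)],k=400,ncol=2)
```

```text
t 12.65 yaw -177.45 tcp [ 0.5188 -0.0676  0.1746] F [-0.2  0.2 -2.2] open 0.736 ff 77.0980857219547
delta cm [-0.05  0.14  4.26] turn [-0.  -0.  -0.1]
[316. 157.] [370. 191.] (np.float64(315.5444222924405), np.float64(156.85137671965566))
0 (np.float64(307.8686681259805), np.float64(156.68833045063542)) (np.float64(369.64847707745065), np.float64(181.9199693971169))
10 (np.float64(307.9043102968598), np.float64(157.42286846204186)) (np.float64(368.05336088196714), np.float64(182.07976225288664))
20 (np.float64(308.1731016030159), np.float64(158.14315595170615)) (np.float64(366.5134280789127), np.float64(182.51223201127408))
30 (np.float64(308.66827006781966), np.float64(158.82697703522632)) (np.float64(365.07519753744697), np.float64(183.2044245946481))
40 (np.float64(309.3758829226586), np.float64(159.45298019493626)) (np.float64(363.78217928985924), np.float64(184.13557606292554))
origin 354 175 scale 12.5
origin 300 141 scale 12.5
```

View pics/m5.png

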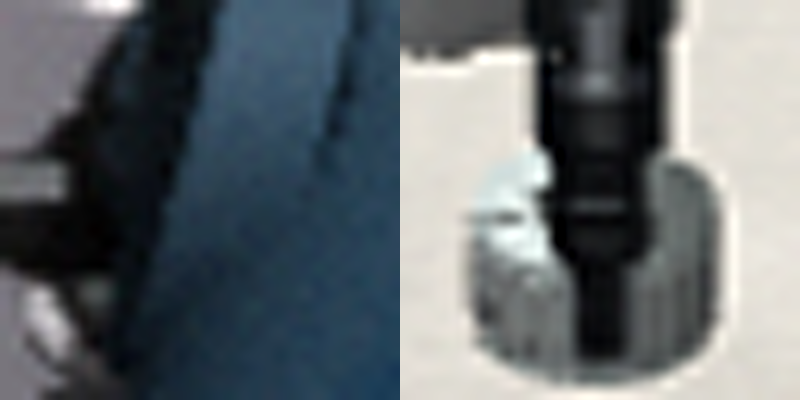

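The side crop shows the collar held centred, with the rib at (110,216), so it points at about 17–20° in the world. The pin is at about 24°. I descend with force checks.

Emit:
apply_moves(plan=[4,0,0.1,1,0,0,0,4,0,0.1,3,0,0,0,4,0,0.1,5,0,0,0,4,0,0.1,6,0,0,0,4,0,0.1,6.3,0,0,0,4,0,0.1,6.3,0,0,0,4,0,0.1,6.3,0,0,0])

```text
t: 13.62
tool_pos: [0.5196, -0.0658, 0.1128]
eef_rot: [-0.023, 1.0, -0.0, 0.001]
force: [-0.4, 0.4, -1.2]
opening: 0.733
finger_force: 77.1
```

Run:
```python
from h import *
go(.5192,-.0662,.0931,182.6)
```

```text
t 13.625 yaw -177.37 tcp [ 0.5196 -0.0658  0.1128] F [-0.4  0.4 -1.2] open 0.733 ff 77.07338063511997
delta cm [ 0.05 -0.04  1.97] turn [-0.   0.1  0. ]
```

Emit:
apply_moves(plan=[4,0,0,0.2,0,0,0,4,0,0,0.4,0,0,0,4,0,0,0.6,0,0,0,4,0,0,0.8,0,0,0,4,0,0,0.8,0,0,0])

```text
t: 14.25
tool_pos: [0.5189, -0.0656, 0.1039]
eef_rot: [-0.023, 1.0, -0.0, -0.0]
force: [0.3, -1.1, -2.5]
opening: 0.731
finger_force: 77.1
```

Emit:
apply_moves(plan=[4,0,0,0.2,0,0,0,4,0,0,0.4,0,0,0,4,0,0,0.6,0,0,0,4,0,0,0.8,0,0,0,4,0,0,0.8,0,0,0])

```text
t: 14.88
tool_pos: [0.5189, -0.0659, 0.0959]
eef_rot: [-0.023, 1.0, -0.0, -0.0]
force: [-0.6, -1.2, -2.3]
opening: 0.73
finger_force: 77.1
```

Emit:
apply_moves(plan=[4,0,0,0.2,0,0,0,4,0,0,0.4,0,0,0,4,0,0,0.5,0,0,0,4,0,0,0.5,0,0,0])

```text
t: 15.38
tool_pos: [0.5188, -0.0659, 0.091]
eef_rot: [-0.023, 1.0, -0.0, -0.0]
force: [-2.2, -3.1, -1.9]
opening: 0.733
finger_force: 77.1
```

Emit:
apply_moves(plan=[4,0,0,0.2,0,0,0,4,0,0,0.4,0,0,0,4,0,0,0.5,0,0,0,4,0,0,0.5,0,0,0])

```text
t: 15.88
tool_pos: [0.5188, -0.0659, 0.0861]
eef_rot: [-0.023, 1.0, -0.0, -0.0]
force: [-2.1, -4.8, 0.4]
opening: 0.737
finger_force: 77.3
```

The collar has passed the pin and reached the sprung ring, so I press it home.

Emit:
apply_moves(plan=[4,0.03,-0.05,0.2,0,0,0,4,0.05,-0.05,0.4,0,0,0,4,0.05,-0.05,0.6,0,0,0,4,0.05,-0.05,0.75,0,0,0,4,0.05,-0.05,0.75,0,0,0,4,0.05,-0.05,0.75,0,0,0])

```text
t: 16.62
tool_pos: [0.5189, -0.066, 0.0794]
eef_rot: [-0.023, 1.0, 0.0, 0.001]
force: [-3.2, -2.9, 7.6]
opening: 0.73
finger_force: 78.1
```

Run:
```python
from h import *
go(.5192,-.0662,.0791,182.6); print(bot.get_state()["torque"])
```

```text
t 16.625 yaw -177.35 tcp [ 0.5189 -0.066   0.0794] F [-3.2 -2.9  7.6] open 0.73 ff 78.09458120260388
delta cm [-0.03 -0.03  0.03] turn [0.  0.1 0. ]
[-0.52274008  0.70757084 -0.02396651]
```

Emit:
apply_moves(plan=[4,0,0,0.05,0,0,0,4,0,0,0.1,0,0,0,4,0,0,0.1,0,0,0,4,0,0,0.1,0,0,0])

```text
t: 17.12
tool_pos: [0.519, -0.066, 0.0791]
eef_rot: [-0.023, 1.0, 0.0, 0.001]
force: [-6.1, -1.7, 12.7]
opening: 0.734
finger_force: 78.7
```

Run:
```python
from h import *
go(.5192,-.0662,.0791,182.6)
c=cap("top");s=cap("side")
for z in (.064,.099): print(z,((np.array(px(s,[.519,-.066,z]))-[299,164]+.5)*12.5).round())
tiles("m6.png",[(c,366,194,16),(s,315,180,16)],k=400,ncol=2)
```

```text
t 17.125 yaw -177.35 tcp [ 0.519  -0.066   0.0791] F [-6.1 -1.7 12.7] open 0.734 ff 78.67019373457879
delta cm [-0.02 -0.03 -0.  ] turn [0.  0.1 0. ]
0.064 [216. 320.]
0.099 [215. 216.]
origin 350 178 scale 12.5
origin 299 164 scale 12.5
```

View pics/m6.png

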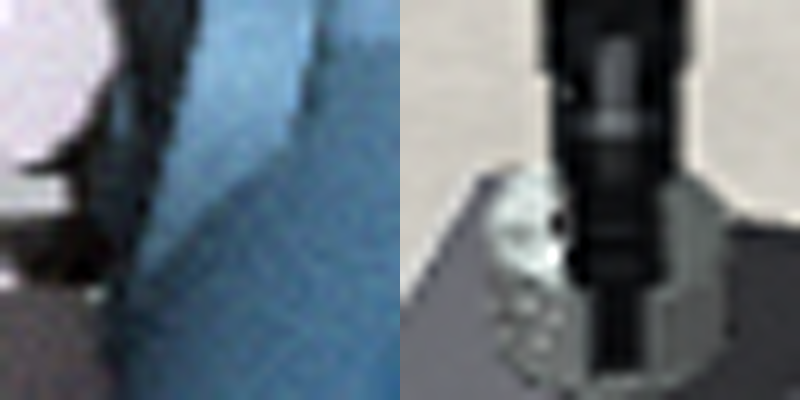

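The collar's side-crop outline spans (485–730, 160–390), so it sits down on the base. Its height reads home exactly, with 12.7 N at the stop.

```bash
python3 -c "
from cell import bot
print(bot.sign_off())"
```

```text
the job is handed in; nothing more can be done
None
```

I seated the chamber on the pegs and let it go, fitted the collar over the locking pin, and handed the job in at about 17 s with the gripper still pressing it home (about 12.7 N at the stop); no verdict came back.

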